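Find the unlatched flap of the bench socket box and push it open

TASK

One of the four identical grey flaps on the bench socket box has been left unlatched: it rocks when the ribbed end on its far side is pressed. Press the flaps gently with a fingertip to find it without forcing the latched ones, then push that flap fully open, so that it stays standing steeply up, and draw back. Use the fingertips only: grasp and lift nothing, and leave the things standing around as they are.

Things in the scene. Friction and masses are not known exactly. Their poses are not given: they have to be found in the camera images.
- box: Fixed dark steel socket box on the bench, 110 (x) x 392 (y) x 70 mm high, turned up to 0.25 rad. Origin: centre of its underside; +x to its far long side (away from the robot), +y to the left. Four open wells, 94 (x) x 73 (y) x 65 mm deep, at x = 0, y = 149.5, 66.5, -66.5, -149.5 mm, each under a grey flap flush with the top; 60 mm wide plain deck in the middle.
- flap_1 (a joint): Flap 1, at box y = +149.5 mm: grey plate 90 (x) x 70 x 5 mm, hinged across its middle along box y, hinge at box x = 0, z = 67.5 mm. Angle in rad: 0 shut and level; grows as its far half (+x) sinks into the well and its near half rises; stop at 1.3 (open). The near half cannot be pressed down. Light hinge friction, no spring: it stays at the angle where it is left.
- flap_1_press (a point): Press spot on flap 1: upper face, middle of three thin black ribs, 25 mm beyond the hinge; moves with the flap. 2 to 4 N here rocks the one unlatched flap (random); the latched three give under 2 mm and must not be forced (45 N at most). A fingertip in the well 18 mm below the box top, moved from here towards the hinge, pushes the sunken half under and the flap open.
- flap_2 (a joint): Flap 2, at box y = +66.5 mm: grey plate 90 (x) x 70 x 5 mm, hinged across its middle along box y, hinge at box x = 0, z = 67.5 mm. Angle in rad: 0 shut and level; grows as its far half (+x) sinks into the well and its near half rises; stop at 1.3 (open). The near half cannot be pressed down. Light hinge friction, no spring: it stays at the angle where it is left.
- flap_2_press (a point): Press spot on flap 2: upper face, middle of three thin black ribs, 25 mm beyond the hinge; moves with the flap. 2 to 4 N here rocks the one unlatched flap (random); the latched three give under 2 mm and must not be forced (45 N at most). A fingertip in the well 18 mm below the box top, moved from here towards the hinge, pushes the sunken half under and the flap open.
- flap_3 (a joint): Flap 3, at box y = -66.5 mm: grey plate 90 (x) x 70 x 5 mm, hinged across its middle along box y, hinge at box x = 0, z = 67.5 mm. Angle in rad: 0 shut and level; grows as its far half (+x) sinks into the well and its near half rises; stop at 1.3 (open). The near half cannot be pressed down. Light hinge friction, no spring: it stays at the angle where it is left.
- flap_3_press (a point): Press spot on flap 3: upper face, middle of three thin black ribs, 25 mm beyond the hinge; moves with the flap. 2 to 4 N here rocks the one unlatched flap (random); the latched three give under 2 mm and must not be forced (45 N at most). A fingertip in the well 18 mm below the box top, moved from here towards the hinge, pushes the sunken half under and the flap open.
- flap_4 (a joint): Flap 4, at box y = -149.5 mm: grey plate 90 (x) x 70 x 5 mm, hinged across its middle along box y, hinge at box x = 0, z = 67.5 mm. Angle in rad: 0 shut and level; grows as its far half (+x) sinks into the well and its near half rises; stop at 1.3 (open). The near half cannot be pressed down. Light hinge friction, no spring: it stays at the angle where it is left.
- flap_4_press (a point): Press spot on flap 4: upper face, middle of three thin black ribs, 25 mm beyond the hinge; moves with the flap. 2 to 4 N here rocks the one unlatched flap (random); the latched three give under 2 mm and must not be forced (45 N at most). A fingertip in the well 18 mm below the box top, moved from here towards the hinge, pushes the sunken half under and the flap open.
- solder_roll: Roll of solder, white flanges 48 mm across, 26 mm high, standing on the box's middle deck. A bystander; origin at the centre of its underside.
- spool_red: Spool of red wire, 68 mm across, 45 mm high, standing near the box's left end. A bystander; origin at the centre of its underside.
- spool_black: Spool of black wire, 68 mm across, 45 mm high, near the box's right end. A bystander; origin at the centre of its underside.
- tip_tin: Steel tin of brass wool, 60 mm across, 34 mm high, beyond the box's far side. A bystander; origin at the centre of its underside.
- flux_bottle: Small amber bottle, 32 mm across, 75 mm high, beyond the box's far side. A bystander; origin at the centre of its underside.
- screwdriver: Screwdriver, 150 mm long, lying before the box's near side. A bystander; origin at the underside, near its middle.
- cutters: Wire cutters with red handles, 110 mm long, 13 mm high, lying before the box's near side. A bystander; origin at the underside, near its middle.

How it is judged (in metres and radians):
On the way:
1. a flap has rocked under the finger (value of joint any of flap_1, flap_2, flap_3, flap_4 above 0.15 rad).
At the end, for the whole second after the job is handed in: The unlatched flap stands open at more than 1.0 rad (its stop is at 1.3), every flap is at rest, and every bystander is within 30 mm of where it began (value of joint any of flap_1, flap_2, flap_3, flap_4 above 1 rad and velocity of joint flap_1 between -0.1 and 0.1 rad/s and velocity of joint flap_2 between -0.1 and 0.1 rad/s and velocity of joint flap_3 between -0.1 and 0.1 rad/s and velocity of joint flap_4 between -0.1 and 0.1 rad/s and distance of each of solder_roll, spool_red, spool_black, tip_tin, flux_bottle, screwdriver, cutters from where it was at the start of the episode below 0.03 m); the robot touches nothing.
It fails at once if a flap was forced with more than 45 N (contact force between any of the fingers, the arm and flap_1 above 45 N or contact force between any of the fingers, the arm and flap_2 above 45 N or contact force between any of the fingers, the arm and flap_3 above 45 N or contact force between any of the fingers, the arm and flap_4 above 45 N).
It fails at once if a bystander was lifted, carried or pushed more than 30 mm (distance of any of solder_roll, spool_red, spool_black, tip_tin, flux_bottle, screwdriver, cutters from where it was at the start of the episode above 0.03 m).
It also fails if it takes over 48 s, if anything falls off the work surface, if the arm or the gripper's body presses on something with over 40 N, if the wrist force passes 120 N, or if a joint passes its speed limit or range.

ROBOT

A 6-joint arm with a two-finger parallel gripper is mounted at the origin on the work surface. World frame = base frame: x ahead of the robot, y to its left, z up, the work surface at z = 0. Lengths are in mm, angles in rad, forces in N, time in s.
With the tool pointing down it reaches from about 300 to 775 mm from the base axis. Payload 14.6 kg.
Tool frame: the origin (TCP) lies midway between the tips of the shut fingers; the grasp point (between the pads) lies 19 mm behind it (manip.hold_point_z is the distance from the TCP to the grasp point, in mm); z points along the fingers, y is the direction in which the jaws open and shut (so a half turn about z gives the same grasp; the last joint's range is limited). The gripper opens to 94 mm and grips with 3 to 60 N. Pads are 16 mm wide; open, the fingers measure 119 mm over their backs; the gripper's body (75 mm by 177 mm) begins 78 mm behind the grasp point.
Start: joints at [1.246, 0.3, 1.521, -0, 1.321, -0.067], TCP at [140.222, 531.815, 205.446] pointing down, gripper open.
Joint ranges: [-3.03, 3.03], [-0.79, 2.21], [0.23, 2.52], [-1.04, 4.18], [0, 3.07], [-2.55, 2.55]. Speed limits (rad/s): [2.22, 2.22, 2.57, 3.14, 3.14, 3.14].

INTERFACE

Orientations are given as [roll, pitch, yaw] about the fixed x, y, z axes, in that order (R = Rz(yaw) Ry(pitch) Rx(roll)).
In Python, from cell import manip gives the robot as it stands.
- The arm moves only by the shell command python3 -m crank 'ROWS' [OPENING] [FORCE]. ROWS is JSON, a list of rows, each an object with "offset": the shift along the world's x, y, z in m, a list of three; "spin": the turn about the world's z in degrees. In form: [{"offset": [dx, dy, dz], "spin": spin}, ...]. A call has exactly 8 rows; each row is the pose to reach, as a shift and turn from the pose measured when the call began; what a row does not reach only later rows make up. A row lasts 1/12 s, in which the tool goes at most 41.7 mm and 7.16 degrees, less where a joint would pass 70% of its speed; a pose out of reach is approached as far as the arm can. A call with a gripper value outside its range is refused whole. OPENING is the opening, from 0 (shut) to 1 (fully open), set as the call begins (- or left out, the last holds). The fingers move at their own pace and stop on an object; FORCE is the grip in N (left out, the last holds). Time passes only in rows, so rows that repeat a pose let the fingers close, or fill a call up. It gives the time, the measured TCP pose, the force and the opening at its end, in the units of the state.
- manip.read_state(): the state, without advancing time (a new reading comes with each control period).
- manip.camera(name): name is "side" or "top"; returns a dict with "pixels" (400x640x3 uint8, red, green, blue), "fx", "fy", "cx", "cy" (pixels), "k1" (the pictures are not rectified: a ray, as slopes to the right and down, at radius r is drawn at 1 + k1 r^2 times it, then the intrinsics apply), "extrinsics" (4x4, takes a point from world to camera coordinates). Camera axes: x right, y down, z forward; pixel columns grow to the right and rows downward; lengths in mm; the calibration is good to about 2 mm. A picture is of the moment at which its call begins. There is no depth.
- manip.sign_off(): hands the job in, once; it reports no verdict.
Trained networks look in a picture, given as the dict that the camera call returned (one of the last four; its "shot" number tells which), for a name from the list of things; names that differ only in an ending like _2 or _b are one class to them, and where a whole thing is asked for, a point or a joint stands for the part that bears it (a point fixed in the world has none). Each returns a list of dicts, best first, with "conf" (0 to 1); they miss things now and then, are a little off and sometimes report something else, mostly with a low value. They report only what shows in the picture. A call takes as long as a camera call.
- manip.search_frame(picture, name): "location" ([x, y, z] in mm, in world coordinates, good to about 4 mm: the middle of the surface that is visible of it).
- manip.masks_of(picture, name): "mask" (400x640 bool, what is visible of it).
The state is a dict: "clock": time; "joints": joint angles; "qd": joint speeds; "effort": joint torques, N m; "eef_pos": TCP position; "eef_rot": TCP orientation; "wrist_force": force on the tool from outside, world axes, zero at the start; "moment": the same for the moment, N m; "finger_gap": finger opening in mm.
Only numpy, scipy, OpenCV 4.12 (cv2) and the standard library are available. Lean on these libraries where they do the work, as an engineer would, in place of code of your own. Each camera call takes 0.05 s, during which the arm holds its last target. There are 200 camera calls.

## Working session

There is one attempt and no reset: what is moved stays moved. The work goes in short steps, Python scripts to look and compute and a shell command to move; the robot and the scene stay as the last step left them, time stands still between calls to the robot, and variables do not carry over. Pictures are saved under pics/ and viewed, about 8 in all and at most 12, crops included, and the job is handed in when it is done.

```bash
mkdir -p pics; python3 - <<'E'
from cell import manip
import cv2,numpy as np
s=manip.read_state();print(s)
for n in("top","side"):
    p=manip.camera(n);cv2.imwrite(f"pics/{n}0.png",p["pixels"][:,:,::-1])
    print(n,p["fx"],p["cx"],p["k1"],np.round(p["extrinsics"],3).tolist())
    for k in["box","flap_1","flap_1_press","solder_roll","spool_red","spool_black","tip_tin","flux_bottle","screwdriver","cutters"]:
        print(k,[(np.round(d["location"]).tolist(),round(d["conf"],2)) for d in manip.search_frame(p,k)])
E
```

```text
{'clock': 0.0, 'joints': array([ 1.24640525e+00,  3.00495795e-01,  1.52161165e+00,  7.05003434e-06,
        1.32070222e+00, -6.66034674e-02]), 'qd': array([ 0.00032012, -0.00154097,  0.00070596,  0.00012964,  0.001282  ,
        0.00082406]), 'effort': array([-4.66998936e-04, -5.31807017e+01, -3.52742851e+01,  7.09010242e-02,
        2.43107253e-02, -6.10261282e-05]), 'eef_pos': array([140.13247621, 531.56219289, 204.85985645]), 'eef_rot': array([-3.14037879e+00, -8.78110805e-05,  2.88380324e+00]), 'wrist_force': array([-1.09419335, -0.32810983,  0.07906109]), 'moment': array([-0.01371059, -0.00904211, -0.00442707]), 'finger_gap': 94.09862929327912}
top 406.6396636100505 319.7879596595091 -0.06351923742577884 [[0.006, -1.0, -0.002, 24.029], [-0.983, -0.005, -0.181, 548.485], [0.181, 0.003, -0.983, 1000.258], [0.0, 0.0, 0.0, 1.0]]
box [([516.0, 30.0, 70.0], 0.89)]
flap_1 [([517.0, -34.0, 68.0], 0.97), ([503.0, -112.0, 74.0], 0.88), ([539.0, 179.0, 65.0], 0.68), ([529.0, 98.0, 70.0], 0.67)]
flap_1_press [([534.0, 183.0, 68.0], 0.56), ([512.0, 31.0, 74.0], 0.37)]
solder_roll [([532.0, 2
[... 309 characters left out ...]
-0.06278435748982243 [[0.896, -0.444, 0.005, -490.733], [-0.295, -0.604, -0.74, 235.893], [0.332, 0.662, -0.672, 725.703], [0.0, 0.0, 0.0, 1.0]]
box [([504.0, -51.0, 66.0], 0.56), ([508.0, -38.0, 75.0], 0.15)]
flap_1 [([508.0, -121.0, 68.0], 0.98), ([520.0, 96.0, 71.0], 0.82), ([514.0, -35.0, 72.0], 0.69), ([535.0, 181.0, 69.0], 0.66)]
flap_1_press [([538.0, 175.0, 68.0], 0.58)]
solder_roll [([532.0, 20.0, 94.0], 0.83)]
spool_red [([537.0, 291.0, 46.0], 0.86), ([520.0, 101.0, 69.0], 0.61)]
spool_black [([521.0, -248.0, 43.0], 0.55)]
tip_tin [([615.0, -90.0, 24.0], 0.78)]
flux_bottle [([630.0, 70.0, 41.0], 0.56)]
screwdriver [([406.0, -89.0, 25.0], 0.9)]
cutters [([426.0, 124.0, 13.0], 0.83)]
```

View image.

```bash
cat > h.py <<'E'
import numpy as np,cv2
def proj(p,P):
    E=np.array(p["extrinsics"]);q=np.atleast_2d(P)@E[:3,:3].T+E[:3,3]
    s=q[:,:2]/q[:,2:];s=s*(1+p["k1"]*(s**2).sum(1,keepdims=True))
    return s*[p["fx"],p["fy"]]+[p["cx"],p["cy"]]
def box(c,B):
    x,y,a=c;B=np.atleast_2d(B);R=np.array([[np.cos(a),-np.sin(a),0],[np.sin(a),np.cos(a),0],[0,0,1]])
    return B@R.T+[x,y,0]
E
python3 - <<'E'
from cell import manip
from h import *
p=manip.camera("top")
m=[d for d in manip.masks_of(p,"flap_1") if d["conf"]>.4]
cs=np.array([np.argwhere(d["mask"]).mean(0)[::-1] for d in m]);print(cs.round(1),[d["mask"].sum() for d in m])
from scipy.optimize import least_squares
Y=[149.5,66.5,-66.5,-149.5]
cs=cs[np.argsort(cs[:,0])]
if len(cs)==4:
    r=least_squares(lambda c:(proj(p,box(c,[[0,y,70] for y in Y]))-cs).ravel(),[521,31,-.1],x_scale=[1,1,.01]);print(r.x,r.fun.round(2));c=r.x
else: c=[521,31,-.107]
im=p["pixels"][:,:,::-1].copy()
im=cv2.resize(im,(1280,800))
for y in Y:
    u=proj(p,box(c,[25,y,70]))[0]*2;cv2.circle(im,tuple(int(v) for v in u),3,(0,0,255),1)
o=proj(p,box(c,[[-55,-196,70],[55,-196,70],[55,196,70],[-55,196,70]]))*2
cv2.polylines(im,[o.astype(int)],True,(0,255,0),1)
cv2.imwrite("pics/top1.png",im[150:750,240:1040])
E
```

```text
[[259.5 193.2]
 [291.6 196.5]
 [376.9 206.4]
 [344.2 202.8]] [np.int64(965), np.int64(905), np.int64(951), np.int64(1001)]
[ 5.21582551e+02  3.16828244e+01 -1.08907841e-01] [-0.14 -0.14  0.15  0.22 -0.04 -0.1   0.03  0.02]
```

View pics/top1.png

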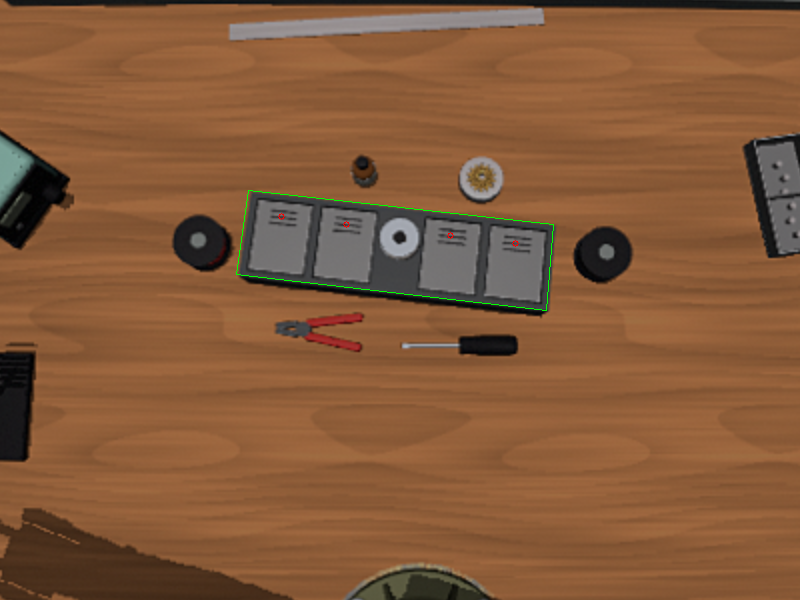

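```bash
python3 - <<'E'
from h import *
c=[521.6,31.7,-.109]
P=box(c,[[25,y,70] for y in [149.5,66.5,-66.5,-149.5]]);print(P.round(1))
print((P-[140.1,531.6,204.9]).round(1)); print(box([0,0,-.109],[[1,0,0],[0,1,0]]).round(3))
E
python3 -m crank '[{"offset":[0.03,-0.02,0],"spin":2},{"offset":[0.06,-0.04,0],"spin":5},{"offset":[0.09,-0.06,0],"spin":8.5},{"offset":[0.12,-0.09,0],"spin":8.5},{"offset":[0.15,-0.12,0],"spin":8.5},{"offset":[0.18,-0.15,0],"spin":8.5},{"offset":[0.21,-0.18,0],"spin":8.5},{"offset":[0.24,-0.21,0],"spin":8.5}]' 0 10
```

```text
[[ 562.7  177.6   70. ]
 [ 553.7   95.1   70. ]
 [ 539.2  -37.1   70. ]
 [ 530.2 -119.6   70. ]]
[[ 422.6 -354.  -134.9]
 [ 413.6 -436.5 -134.9]
 [ 399.1 -568.7 -134.9]
 [ 390.1 -651.2 -134.9]]
[[ 0.994 -0.109  0.   ]
 [ 0.109  0.994  0.   ]]
clock: 1.87
eef_pos: [378.6, 322.8, 205.6]
eef_rot: [3.141, 0.0, 3.032]
wrist_force: [0.7, 1.0, 0.1]
finger_gap: 44.1
```

```bash
python3 -m crank '[{"offset":[0.03,-0.024,0],"spin":0},{"offset":[0.06,-0.048,0],"spin":0},{"offset":[0.09,-0.072,-0.01],"spin":0},{"offset":[0.12,-0.096,-0.03],"spin":0},{"offset":[0.15,-0.12,-0.05],"spin":0},{"offset":[0.184,-0.145,-0.07],"spin":0},{"offset":[0.184,-0.145,-0.1],"spin":0},{"offset":[0.184,-0.145,-0.123],"spin":0}]' 0 10
```

```text
clock: 2.53
eef_pos: [563.7, 175.6, 80.0]
eef_rot: [-3.141, -0.001, 3.029]
wrist_force: [-0.1, 1.7, -1.0]
finger_gap: 0.6
```

```bash
python3 -m crank '[{"offset":[-0.001,0.002,-0.002],"spin":0},{"offset":[-0.001,0.002,-0.004],"spin":0},{"offset":[-0.001,0.002,-0.006],"spin":0},{"offset":[-0.001,0.002,-0.008],"spin":0},{"offset":[-0.001,0.002,-0.009],"spin":0},{"offset":[-0.001,0.002,-0.010],"spin":0},{"offset":[-0.001,0.002,-0.0105],"spin":0},{"offset":[-0.001,0.002,-0.0105],"spin":0}]'
```

```text
clock: 3.2
eef_pos: [562.9, 177.9, 70.1]
eef_rot: [3.141, 0.0, 3.029]
wrist_force: [0.8, 1.0, 2.0]
finger_gap: 0.5
```

```bash
python3 -m crank '[{"offset":[0,0,-0.0005],"spin":0},{"offset":[0,0,-0.001],"spin":0},{"offset":[0,0,-0.001],"spin":0},{"offset":[0,0,-0.001],"spin":0},{"offset":[0,0,-0.001],"spin":0},{"offset":[0,0,-0.001],"spin":0},{"offset":[0,0,-0.001],"spin":0},{"offset":[0,0,-0.001],"spin":0}]'
```

```text
clock: 3.87
eef_pos: [563.0, 177.9, 69.9]
eef_rot: [3.141, 0.001, 3.03]
wrist_force: [-3.0, -0.5, 8.4]
finger_gap: 0.6
```

```bash
python3 -m crank '[{"offset":[0,0,0.01],"spin":0},{"offset":[-0.003,-0.03,0.012],"spin":0},{"offset":[-0.006,-0.056,0.012],"spin":0},{"offset":[-0.009,-0.0825,0.01],"spin":0},{"offset":[-0.009,-0.0825,0.006],"spin":0},{"offset":[-0.009,-0.0825,0.003],"spin":0},{"offset":[-0.009,-0.0825,0.001],"spin":0},{"offset":[-0.009,-0.0825,0],"spin":0}]'
python3 -m crank '[{"offset":[0,0,-0.0005],"spin":0},{"offset":[0,0,-0.001],"spin":0},{"offset":[0,0,-0.001],"spin":0},{"offset":[0,0,-0.001],"spin":0},{"offset":[0,0,-0.001],"spin":0},{"offset":[0,0,-0.001],"spin":0},{"offset":[0,0,-0.001],"spin":0},{"offset":[0,0,-0.001],"spin":0}]'
```

```text
clock: 4.53
eef_pos: [554.1, 96.1, 69.8]
eef_rot: [3.141, 0.001, 3.03]
wrist_force: [-2.1, -2.1, 10.6]
finger_gap: 0.6
clock: 5.2
eef_pos: [554.4, 96.6, 69.8]
eef_rot: [-3.141, 0.001, 3.032]
wrist_force: [-3.9, -4.8, 10.4]
finger_gap: 0.2
```

```bash
python3 -m crank '[{"offset":[0,0,0.03],"spin":0},{"offset":[0,0,0.06],"spin":0},{"offset":[-0.004,-0.033,0.06],"spin":0},{"offset":[-0.008,-0.07,0.06],"spin":0},{"offset":[-0.012,-0.105,0.06],"spin":0},{"offset":[-0.015,-0.134,0.05],"spin":0},{"offset":[-0.015,-0.134,0.025],"spin":0},{"offset":[-0.015,-0.134,0.008],"spin":0}]'
python3 -m crank '[{"offset":[0,0,-0.002],"spin":0},{"offset":[0,0,-0.004],"spin":0},{"offset":[0,0,-0.006],"spin":0},{"offset":[0,0,-0.007],"spin":0},{"offset":[0,0,-0.008],"spin":0},{"offset":[0,0,-0.0085],"spin":0},{"offset":[0,0,-0.009],"spin":0},{"offset":[0,0,-0.009],"spin":0}]'
```

```text
clock: 5.87
eef_pos: [539.3, -38.1, 76.8]
eef_rot: [-3.141, 0.002, 3.03]
wrist_force: [-0.7, 0.5, -0.9]
finger_gap: 0.7
clock: 6.53
eef_pos: [540.0, -37.8, 69.8]
eef_rot: [-3.142, 0.004, 3.031]
wrist_force: [-4.8, 2.8, 13.5]
finger_gap: 0.2
```

Latched as well. On to flap 4, pressing it the same way.

```bash
python3 -m crank '[{"offset":[0,0,0.01],"spin":0},{"offset":[-0.003,-0.03,0.012],"spin":0},{"offset":[-0.006,-0.056,0.012],"spin":0},{"offset":[-0.01,-0.082,0.01],"spin":0},{"offset":[-0.01,-0.082,0.006],"spin":0},{"offset":[-0.01,-0.082,0.003],"spin":0},{"offset":[-0.01,-0.082,0.001],"spin":0},{"offset":[-0.01,-0.082,0],"spin":0}]'
python3 -m crank '[{"offset":[0,0,-0.001],"spin":0},{"offset":[0,0,-0.001],"spin":0},{"offset":[0,0,-0.002],"spin":0},{"offset":[0,0,-0.002],"spin":0},{"offset":[0,0,-0.002],"spin":0},{"offset":[0,0,-0.002],"spin":0},{"offset":[0,0,-0.002],"spin":0},{"offset":[0,0,-0.002],"spin":0}]'
```

```text
clock: 7.2
eef_pos: [530.2, -118.9, 69.8]
eef_rot: [-3.141, 0.004, 3.032]
wrist_force: [-0.7, -1.4, 1.2]
finger_gap: 0.3
clock: 7.87
eef_pos: [530.3, -118.9, 67.9]
eef_rot: [-3.142, 0.004, 3.032]
wrist_force: [1.5, 1.9, 1.9]
finger_gap: 0.3
```

```bash
python3 -m crank '[{"offset":[0,0,-0.002],"spin":0},{"offset":[0,0,-0.004],"spin":0},{"offset":[0,0,-0.006],"spin":0},{"offset":[0,0,-0.008],"spin":0},{"offset":[0,0,-0.010],"spin":0},{"offset":[0,0,-0.012],"spin":0},{"offset":[0,0,-0.014],"spin":0},{"offset":[0,0,-0.016],"spin":0}]'
python3 -m crank '[{"offset":[-0.001,0,0],"spin":0},{"offset":[-0.002,0,0],"spin":0},{"offset":[-0.003,0,0],"spin":0},{"offset":[-0.004,0,0],"spin":0},{"offset":[-0.005,0,0],"spin":0},{"offset":[-0.006,0.001,0],"spin":0},{"offset":[-0.007,0.001,0],"spin":0},{"offset":[-0.008,0.001,0],"spin":0}]'
```

```text
clock: 8.53
eef_pos: [530.4, -118.9, 51.6]
eef_rot: [-3.141, 0.004, 3.032]
wrist_force: [0.3, 0.2, 2.6]
finger_gap: 0.5
clock: 9.2
eef_pos: [522.4, -117.9, 51.7]
eef_rot: [-3.142, 0.004, 3.032]
wrist_force: [3.8, -0.5, -2.2]
finger_gap: 0.4
```

```bash
python3 -m crank '[{"offset":[-0.001,0,0],"spin":0},{"offset":[-0.002,0,0],"spin":0},{"offset":[-0.003,0,0],"spin":0},{"offset":[-0.004,0,0],"spin":0},{"offset":[-0.004,0,0],"spin":0},{"offset":[-0.004,0,0],"spin":0},{"offset":[-0.004,0,0],"spin":0},{"offset":[-0.004,0,0],"spin":0}]'
```

```text
clock: 9.87
eef_pos: [520.4, -118.0, 52.3]
eef_rot: [-3.141, 0.01, 3.032]
wrist_force: [16.8, 0.2, -6.8]
finger_gap: 0.5
```

At the stop (17 N, tip about 15 mm from the hinge, as expected at 1.3 rad). I'll draw back outward, then up.

```bash
python3 -m crank '[{"offset":[0.004,0,0],"spin":0},{"offset":[0.008,-0.001,0],"spin":0},{"offset":[0.012,-0.001,0],"spin":0},{"offset":[0.013,-0.001,0.005],"spin":0},{"offset":[0.013,-0.001,0.02],"spin":0},{"offset":[0.013,-0.001,0.05],"spin":0},{"offset":[0.013,-0.001,0.085],"spin":0},{"offset":[0.013,-0.001,0.12],"spin":0}]'
python3 -m crank '[{"offset":[0,0,0.03],"spin":0},{"offset":[-0.03,0,0.05],"spin":0},{"offset":[-0.06,0,0.06],"spin":0},{"offset":[-0.09,0,0.06],"spin":0},{"offset":[-0.12,0,0.06],"spin":0},{"offset":[-0.15,0,0.06],"spin":0},{"offset":[-0.16,0,0.06],"spin":0},{"offset":[-0.16,0,0.06],"spin":0}]'
python3 - <<'E'
from cell import manip
from h import *
p=manip.camera("side");q=manip.camera("top")
cv2.imwrite("pics/end.png",np.hstack([cv2.resize(p["pixels"][80:380,100:500],(800,600))[:,:,::-1]]))
for k in["solder_roll","spool_red","spool_black","tip_tin","flux_bottle","screwdriver","cutters"]:
    print(k,[(np.round(d["location"]).tolist(),round(d["conf"],2)) for d in manip.search_frame(q,k)[:1]])
E
```

```text
clock: 10.53
eef_pos: [532.7, -118.8, 173.6]
eef_rot: [-3.142, 0.008, 3.031]
wrist_force: [0.3, -0.7, -0.4]
finger_gap: 0.4
clock: 11.2
eef_pos: [371.4, -118.9, 234.3]
eef_rot: [-3.141, 0.009, 3.031]
wrist_force: [-0.2, 0.8, 0.4]
finger_gap: 0.5
solder_roll [([534.0, 26.0, 96.0], 0.76)]
spool_red [([534.0, 284.0, 46.0], 0.93)]
spool_black [([523.0, -235.0, 45.0], 0.68)]
tip_tin [([628.0, -78.0, 22.0], 0.67)]
flux_bottle [([627.0, 74.0, 52.0], 0.62)]
screwdriver [([402.0, -40.0, 19.0], 0.69)]
cutters [([425.0, 131.0, 9.0], 0.76)]
```

View pics/end.png

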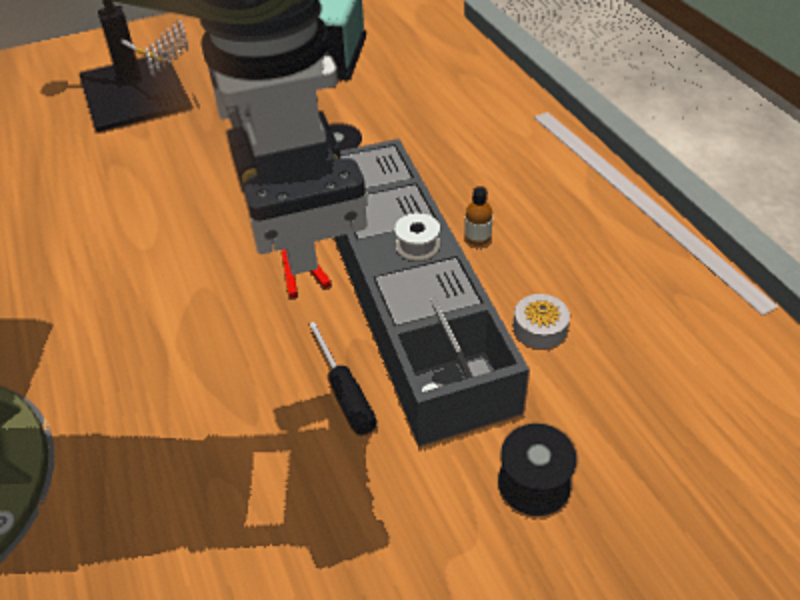

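The picture shows flap 4 (about 445,340) standing nearly upright with its well open. The other flaps are flush and the bystanders are in place. The screwdriver's shifted top-view reading fits the arm hiding part of it, and the side view shows it lying untouched.

```bash
python3 -c "
from cell import manip
manip.sign_off()"
```

```text
the job is handed in; nothing more can be done
```

Flap 4 was the unlatched one. I pushed it open to its stop, drew the arm back, and handed the job in at about 11.5 s on the clock, of the 48 s allowed.

- **Finding it:** Flaps 1 to 3 held firm at 8 to 14 N by the wrist readings, with less than 1 mm of give. Flap 4 sank at about 2 N.
- **Opening it:** I pushed flap 4 until it hit its stop. The wrist read about 17 N there, and the tip was about 15 mm from the hinge, where a flap at 1.3 rad should stop it. I did not measure the angle itself.
- **Final check:** The side picture shows flap 4 standing steeply up, the other flaps flush, and the arm clear with the wrist force near zero.
- **Bystanders:** All were re-found within about 4 mm of their first positions, except the screwdriver. Its top-view reading had shifted by about 31 mm, just over the 30 mm limit. I put that down to the arm hiding part of it, because the fingertips never went near it and the side picture shows it undisturbed. I did not take a second reading to confirm this.

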